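# Fetch the sample jar from behind the reagent bottles

## Robot

A 7-joint arm with a two-finger parallel gripper is mounted at the origin on the work surface. World frame = base frame: x ahead of the robot, y to its left, z up, the work surface at z = 0. Lengths are in m, angles in rad, forces in N, time in s.
With the tool pointing down it reaches from about 0.4 to 0.875 m from the base axis. Payload 6.5 kg.
Tool frame: the origin (TCP) lies midway between the tips of the shut fingers; the grasp point (between the pads) lies 19 mm behind it; z points along the fingers, y is the line along which they close (so a half turn about z gives the same grasp; the last joint's range is limited). The gripper opens to 88 mm and grips with 3 to 60 N. Pads are 18 mm wide; open, the fingers measure 123 mm over their backs; the gripper's body (75 mm by 187 mm) begins 45 mm behind the grasp point.
Start: joints at [-1.346, 0.536, -0.004, 1.538, 0.003, 1.067, -0.071], TCP at [0.186, 0.623, 0.239] pointing down, gripper open.
Joint ranges: [-2.7, 2.7], [-0.37, 2.16], [-1.27, 1.26], [0.24, 2.4], [-1.31, 4.45], [0.19, 1.91], [-2.76, 2.76]. Speed limits (rad/s): [2.39, 2.39, 3.14, 3.14, 3.14, 3.14, 3.14].

## Interface

Orientations are given as a rotation vector (axis times angle).
In Python, from station import robot, jaws, solver, readout, snapshot, calibration, finish_job, models gives the robot as it stands. Calls block until the motion is done:
- robot.reach(position, orientation): joint-space move of the TCP to a pose.
- robot.movel(position, attitude=None, v=0.15): straight line of the TCP; attitude=None keeps the orientation; v is the mean speed in m/s.
- robot.goto_joints(angles): joint-space move.
- jaws.command_gripper(opening, effort=None): finger opening in m; effort is the grip in N (None keeps the last); returns when the fingers have stopped.
- robot.wait(seconds).
- solver.inverse_kinematics(position, orientation): joint angles nearest the present ones, or None.
- readout.state(): the state.
- snapshot(name): name is "side" or "top"; returns the picture (384x512x3 uint8, blue, green, red); there is no depth.
- calibration(name): a dict with "fx", "fy", "cx", "cy" (pixels), "rvec" (rotation vector, rad) and "tvec" (3), from world to camera coordinates, as OpenCV has them. Camera axes: x right, y down, z forward; pixel columns grow to the right and rows downward; lengths in m; the calibration is good to about 2 mm. A picture is of the moment at which its call begins. calibration takes no time and is no camera call.
A pose or a line that the arm cannot do raises robot.PlanningError and nothing moves.
- finish_job(): hands the job in; it is judged then, once.
Trained networks look in the newest picture that a camera, given by its name, has taken for a name from the list of things; names that differ only in an ending like _2 or _b are one class to them, and where a whole thing is asked for, a point or a joint stands for the part that bears it (a point fixed in the world has none). Each returns a list of dicts, best first, with "score" (0 to 1); they miss things now and then, are a little off and sometimes report something else, mostly with a low value. They report only what shows in the picture. A call takes as long as a camera call. They do not tell look-alikes from the thing itself.
- models.spot_in(camera, label): "centre" ([column, row] in pixels, amid what is visible of it).
- models.outline_of(camera, label): "region" (384x512 bool, what is visible of it) and "centre" ([column, row] in pixels, amid what is visible of it).
The state is a dict: "time_s": time; "joint_positions": joint angles; "joint_vel": joint speeds; "joint_efforts": joint torques, N m; "position": TCP position; "eef_rot": TCP orientation; "contact_force": force on the tool from outside, world axes, zero at the start; "torque": the same for the moment, N m; "opening": finger opening in m; "grasp_force": force on a finger pad.
Only numpy, scipy, OpenCV 4.12 (cv2) and the standard library are available. Lean on these libraries where they do the work, as an engineer would, in place of code of your own. Each camera call takes 0.05 s, during which the arm holds its last target. There are 200 camera calls.

## Task

I need to weigh the sample in the orange-lidded jar, which is boxed in at the back of the reagent caddy. First lift the red, blue and green capped bottles out and stand all three in the white spill tray, then put the orange-lidded jar in the middle of the balance pan, and finally stand each bottle back in the caddy in the very place it came from. Keep everything upright and leave the other two jars and the beaker where they are.

Things in the scene. Friction and masses are not known exactly. Their poses are not given: they have to be found in the camera images.
- bottle_red: White plastic reagent bottle with a red ribbed screw cap and red stripe, about 0.2 kg. 140 mm tall; body 50 mm across to a height of 95 mm, shoulder narrowing to 29 mm at 109 mm; cap 34 mm across, from 112 mm to the top. Origin: centre of its underside, z up. Starts upright in any of the three front places of the caddy. The three bottles differ only by cap colour.
- bottle_blue: White plastic reagent bottle with a blue ribbed screw cap and blue stripe, about 0.2 kg. 140 mm tall; body 50 mm across to a height of 95 mm, shoulder narrowing to 29 mm at 109 mm; cap 34 mm across, from 112 mm to the top. Origin: centre of its underside, z up. Starts upright in any of the three front places of the caddy. The three bottles differ only by cap colour.
- bottle_green: White plastic reagent bottle with a green ribbed screw cap and green stripe, about 0.2 kg. 140 mm tall; body 50 mm across to a height of 95 mm, shoulder narrowing to 29 mm at 109 mm; cap 34 mm across, from 112 mm to the top. Origin: centre of its underside, z up. Starts upright in any of the three front places of the caddy. The three bottles differ only by cap colour.
- sample_jar: The wanted sample: small amber glass jar with an orange lid, about 0.08 kg: 42 mm tall, body 40 mm across, lid 41 mm across from 29 mm to the top. Origin: centre of its underside, z up. Starts upright in the middle of the caddy's back row, shut in by the three bottles in front (10 mm gap to the middle one) and a spare jar on either side (19 mm gaps).
- spare_jar_a: Small amber glass jar with a black lid, about 0.08 kg: 42 mm tall, body 40 mm across, lid 41 mm across from 29 mm to the top. Origin: centre of its underside, z up. Stands in the caddy's back row beside the wanted jar; stays there.
- spare_jar_b: Small amber glass jar with a grey lid, about 0.08 kg: 42 mm tall, body 40 mm across, lid 41 mm across from 29 mm to the top. Origin: centre of its underside, z up. Stands in the caddy's back row beside the wanted jar; stays there.
- caddy: Fixed wooden tray 176 (x) by 212 mm (y); floor top 8 mm, rim 24 mm above the bench, 6 mm thick, no dividers. Origin: centre of its underside, z up. In its frame the front places (bottles) are at x = -37, y = 60, 0, -60 mm; the back places (jars) at x = +18 mm, same y. Each place is a dark disc flush with the floor, 54 mm across for bottles, 42 mm for jars.
- spill_tray: Empty white plastic tray, fixed to the bench: 250 mm (x) by 140 mm (y) outside, walls 4 mm, rim 24 mm above the bench, flat grey floor 4 mm above the bench. Origin: centre of its underside, x along its length, z up.
- balance: Grey bench balance, fixed, with a round flat steel pan 120 mm across, its top 50 mm above the bench; the pan is rigid and does not sink. Housing 200 mm (x) by 150 mm (y), up to 40 mm high, display and keys at its -x end. Origin: on the bench under the centre of the pan, z up.
- beaker: Empty glass beaker, 68 mm across and 90 mm tall, on the bench beyond the work. Origin: centre of its underside. Not needed; stays where it is.
Things that resemble listed ones, but are neither listed nor needed, are in the scene too. Leave any yellow look-alike of the sample_jar alone.

How it is judged:
By the outcome, as a careful person would: the job done as asked, in the order asked, and still so for the second after the job is handed in, with the robot touching nothing.
It also fails if it takes over 141 s, if anything falls off the work surface, if the arm or the gripper's body presses on something with over 40 N, if the wrist force passes 120 N, or if a joint passes its speed limit or range.

## Working session

There is one attempt and no reset: what is moved stays moved. The work goes in short steps, each a Python script; the robot and the scene stay as the last script left them, time stands still between calls to the robot, and variables do not carry over. Pictures are saved under pics/ and viewed, at most 14 in all, crops included, and the job is handed in when it is done.

```bash
ls; mkdir -p pics
python3 - <<'E'
from station import *
import cv2
for n in("top","side"):
    cv2.imwrite(f"pics/{n}0.png",snapshot(n)); print(n,calibration(n))
s=readout.state(); print(s)
for n in("top","side"):
    for l in("bottle_red","bottle_blue","bottle_green","sample_jar","spare_jar_a","caddy","spill_tray","balance","beaker"):
        print(n,l,[(round(d["score"],2),[round(float(c)) for c in d["centre"]]) for d in models.spot_in(n,l)])
E
```

```text
pics
top {'fx': 416.2280021350547, 'fy': 416.2280021350547, 'cx': 257.35221562141606, 'cy': 188.41735334687334, 'rvec': array([ 2.2151196 , -2.18499671,  0.09982   ]), 'tvec': array([-0.03302494,  0.59600275,  1.13318526])}
side {'fx': 383.04139850366255, 'fy': 383.04139850366255, 'cx': 262.5086153414593, 'cy': 189.74220946465886, 'rvec': array([ 2.41227305, -0.50470919,  0.17806653]), 'tvec': array([-0.5540819 ,  0.20543726,  0.87333546])}
{'time_s': 0.1, 'joint_positions': array([-1.34624001,  0.53709038, -0.00443281,  1.53871548,  0.002597  ,
        1.06727362, -0.07127184]), 'joint_vel': array([ 8.06331435e-04, -8.25691476e-04,  1.33337633e-03, -1.88711526e-03,
        3.54247873e-05, -1.49789526e-03, -2.56284366e-04]), 'joint_efforts': array([ 2.40020774e-03, -5.72073698e+01,  9.93679315e-01, -2.52225816e+01,
       -5.62140299e-02,  1.34698895e-02,  3.49924539e-05]), 'position': array([0.1862042 , 0.62221774, 0.23794969]), 'eef_rot': array([-4.55106981e-01, -3.10834649e+00,  2.32058986e-03]), 'contact_force': array([-0.08741992, -0.35003115,  0.52487646]), 'torque': array([-0.02811401,  0.06514726,  0.00148818]), 'grasp_force': 0.0, 'opening': 0.08787637627708576}
top bottle_red [(0.84, [396, 223])]
top bottle_blue [(0.78, [349, 241])]
top bottle_green [(0.88, [372, 232])]
top sample_jar [(0.76, [351, 149]), (0.64, [358, 212])]
top spare_jar_a [(0.57, [384, 207]), (0.52, [342, 217])]
top caddy [(0.97, [352, 211])]
top spill_tray [(0.73, [131, 226])]
top balance [(0.65, [249, 205])]
top beaker [(0.64, [203, 118])]
side bottle_red [(0.75, [288, 340])]
side bottle_blue [(0.59, [250, 289])]
side bottle_green [(0.85, [270, 310])]
side sample_jar [(0.83, [357, 263]), (0.82, [291, 300]), (0.58, [245, 199])]
side spare_jar_a [(0.85, [273, 278]), (0.57, [311, 324])]
side caddy [(0.56, [299, 311])]
side spill_tray [(0.7, [186, 131])]
side balance [(0.96, [243, 200])]
side beaker []
```

View pics/top0.png

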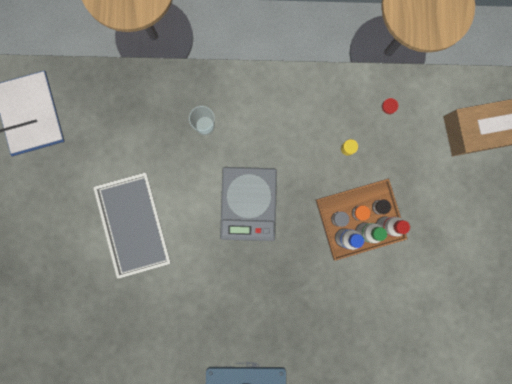

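View pics/side0.png

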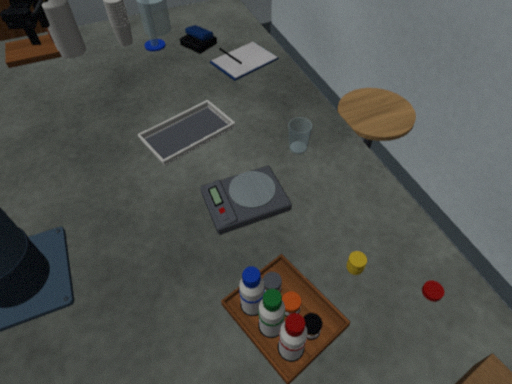

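Top: caddy at (360,220) with blue (356,241), green (379,234) and red (402,227) caps in front. Behind them are the grey (341,218), orange (362,213) and black (383,207) lids. Balance pan at (249,196), tray at (131,226). Side view agrees.
Candidates for the sample jar: the orange lid at (362,213) top / (291,302) side, inside the caddy, and the yellow one at (350,147) top / (357,263) side, alone on the bench. The orange one between grey and black fits the description. I'll confirm it in a crop and measure from both views.

```bash
cat > h.py <<'E'
from station import *
import numpy as np, cv2, json
from scipy.optimize import least_squares, minimize
C={n:calibration(n) for n in("top","side")}
def proj(n,P):
    c=C[n];K=np.array([[c["fx"],0,c["cx"]],[0,c["fy"],c["cy"]],[0,0,1]])
    return cv2.projectPoints(np.float64(P).reshape(-1,3),c["rvec"],c["tvec"],K,None)[0].reshape(-1,2)
t=np.linspace(0,2*np.pi,40,endpoint=False)
def cyl(p,r,z0,z1): return np.array([[p[0]+r*np.cos(a),p[1]+r*np.sin(a),p[2]+z] for z in(z0,z1) for a in t])
def hull(n,P): return cv2.convexHull(np.float32(proj(n,P)))
def cen(h):
    m=cv2.moments(h);return np.array([m["m10"]/m["m00"],m["m01"]/m["m00"]])
def iou(a,b):
    i=cv2.intersectConvexConvex(a,b)[0];return i/(cv2.contourArea(a)+cv2.contourArea(b)-i)
HSV=dict(red=((174,120,60),(6,255,255)),blue=((105,140,60),(128,255,255)),green=((55,100,40),(85,255,255)),orange=((6,190,120),(14,255,255)))
def blob(img,col,near):
    h=cv2.cvtColor(img,cv2.COLOR_BGR2HSV);lo,hi=HSV[col]
    if lo[0]>hi[0]: m=cv2.inRange(h,lo,(180,)+hi[1:])|cv2.inRange(h,(0,)+lo[1:],hi)
    else: m=cv2.inRange(h,lo,hi)
    k,_,st,ce=cv2.connectedComponentsWithStats(m)
    ok=[i for i in range(1,k) if st[i,4]>25 and np.hypot(*(ce[i]-near))<22]
    if not ok:return None
    i=max(ok,key=lambda i:st[i,4]);return ce[i],st[i]
def cap_fit(obs,r,z0,z1,x0):
    f=lambda p:np.concatenate([cen(hull(n,cyl(p,r,z0,z1)))-o for n,o in obs.items()])
    s=least_squares(f,x0,x_scale=.01,diff_step=1e-4);return s.x,np.abs(s.fun).max()
def box(p,sx,sy,z,off=0):
    c,s=np.cos(p[2]),np.sin(p[2])
    return [[p[0]+c*(a+off)-s*b,p[1]+s*(a+off)+c*b,h+p[3]] for a in(-sx/2,sx/2) for b in(-sy/2,sy/2) for h in(0,z)]
E
cat > m.py <<'E'
from h import *
img={n:snapshot(n) for n in C}
A=cv2.resize(img["top"][170:270,305:420],None,fx=4,fy=4);B=cv2.resize(img["side"][250:380,215:355],None,fx=3,fy=3)
cv2.imwrite("pics/crop0.png",np.hstack([cv2.copyMakeBorder(i,0,400-i.shape[0],0,0,0) if i.shape[0]<400 else i[:400] for i in(A,B)])[:,:800])
px={"red":((402,227),(295,326)),"blue":((356,241),(252,275)),"green":((379,234),(272,299)),"orange":((362,213),(292,302))}
for c,(a,b) in px.items():
    o={n:blob(img[n],c,np.array(p)) for n,p in zip(C,(a,b))}
    r,z0,z1=(.0205,.029,.042) if c=="orange" else (.017,.112,.140)
    p,e=cap_fit({n:v[0] for n,v in o.items()},r,z0,z1,[.45,-.35,.008])
    print(c,{n:(v[0].round(1),v[1]) for n,v in o.items()},p.round(4),round(e,2))
for l,(sx,sy,z,off) in dict(caddy=(.176,.212,.024,0),spill_tray=(.25,.14,.024,0),balance=(.2,.15,.04,0)).items():
    hs={}
    for n in C:
        d=models.outline_of(n,l)
        if d:
            m=np.uint8(d[0]["region"]);m=cv2.morphologyEx(m,cv2.MORPH_OPEN,np.ones((3,3)))
            k,lab,st,_=cv2.connectedComponentsWithStats(m)
            hs[n]=cv2.convexHull(np.float32(np.argwhere(m)[:,::-1])); print(n,l,d[0]["score"],m.sum(),k-1)
    x0=dict(caddy=[.45,-.35,-1.,0],spill_tray=[.45,.3,-1.,0],balance=[.5,0,0,0])[l]
    best=min((minimize(lambda p:-sum(iou(h,hull(n,box(p,sx,sy,z,off))) for n,h in hs.items()),x0[:2]+[y,0],method="Nelder-Mead",options=dict(initial_simplex=np.array(x0[:2]+[y,0])+np.vstack([np.zeros(4),np.diag([.05,.05,.2,.02])]),maxiter=600)) for y in np.arange(-1.5,1.6,.5)),key=lambda s:s.fun)
    print(l,best.x.round(4),best.fun)
E
python3 m.py
```

```text
red {'top': (array([402. , 226.8]), array([395, 221,  15,  13, 159], dtype=int32)), 'side': (array([294.4, 323.4]), array([285, 312,  20,  24, 357], dtype=int32))} [ 0.4982 -0.3827  0.0138] 0.03
blue {'top': (array([356.2, 240.4]), array([350, 234,  14,  13, 135], dtype=int32)), 'side': (array([250.7, 276.2]), array([242, 266,  18,  22, 297], dtype=int32))} [ 0.4631 -0.2685  0.0125] 0.02
green {'top': (array([379.3, 233.5]), array([373, 228,  14,  12, 131], dtype=int32)), 'side': (array([271.6, 298.9]), array([263, 289,  18,  22, 320], dtype=int32))} [ 0.4806 -0.3259  0.0132] 0.05Traceback (most recent call last):
  File "m.py", line 9, in <module>
    p,e=cap_fit({n:v[0] for n,v in o.items()},r,z0,z1,[.45,-.35,.008])
                   ~^^^
TypeError: 'NoneType' object is not subscriptable
```

```bash
sed -i 's/orange=((6,190,120)/orange=((4,150,90)/; s/(14,255,255)))/(16,255,255)))/' h.py; sed -i 's/^    r,z0,z1=/    o={n:v for n,v in o.items() if v is not None}\n    if len(o)<2: print(c,o); continue\n    r,z0,z1=/' m.py; python3 m.py
```

```text
red {'top': (array([401.9, 226.8]), array([395, 221,  15,  14, 158], dtype=int32)), 'side': (array([294.3, 323.3]), array([285, 312,  20,  24, 356], dtype=int32))} [ 0.4981 -0.3826  0.0142] 0.02
blue {'top': (array([356.2, 240.4]), array([350, 234,  14,  13, 135], dtype=int32)), 'side': (array([250.7, 276.2]), array([242, 266,  18,  22, 299], dtype=int32))} [ 0.4632 -0.2685  0.0125] 0.01
green {'top': (array([379.3, 233.6]), array([373, 228,  14,  12, 133], dtype=int32)), 'side': (array([271.5, 298.6]), array([263, 289,  18,  22, 310], dtype=int32))} [ 0.4805 -0.3256  0.014 ] 0.05
orange {'top': (array([362.7, 212.5]), array([355, 205,  16,  16, 192], dtype=int32)), 'side': (array([306.6, 312.5]), array([ 281,  275,   58,   80, 1204], dtype=int32))} [ 0.5515 -0.3288 -0.0287] 6.33
top caddy 0.84 2749 1
side caddy 0.72 4760 1
caddy [ 0.5162 -0.3154  0.295  -0.0019] -1.9514257683173768
top spill_tray 0.55 5158 1
side spill_tray 0.86 3253 1
spill_tray [0.4924 0.3173 0.2894 0.0051] -1.9071733022342152
top balance 0.74 3936 1
side balance 0.57 4021 1
balance [ 0.5548  0.     -0.0164 -0.0049] -1.9033242168466225
```

View pics/crop0.png

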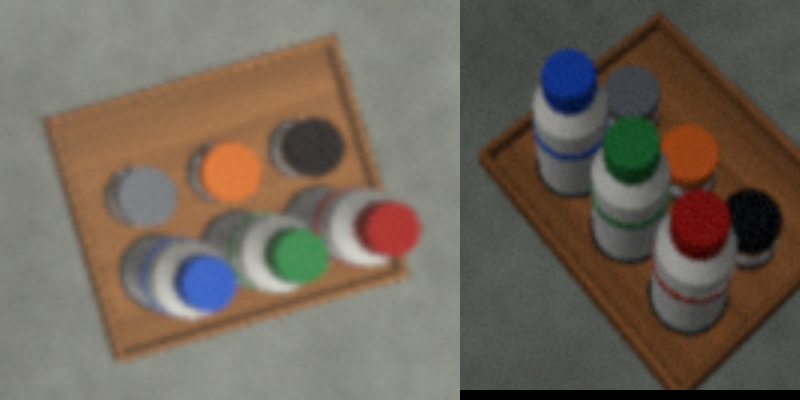

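The crop confirms it: the orange lid sits in the middle of the back row between grey and black, inside the caddy. Caddy fit and caps agree within 1 mm. Next I'll fit the pan and check the overlays.

```bash
cat > pan.py <<'E'
from h import *
img={n:snapshot(n) for n in C}
g={n:cv2.GaussianBlur(cv2.cvtColor(i,cv2.COLOR_BGR2GRAY),(0,0),.8).astype(np.float32) for n,i in img.items()}
def smp(n,P):
    q=np.float32(proj(n,P)).reshape(-1,1,2);return cv2.remap(g[n],q,None,cv2.INTER_LINEAR)[:,0]
def ring(p,r): return np.c_[p[0]+r*np.cos(t),p[1]+r*np.sin(t),np.full(40,p[2])]
f=lambda p:-sum(np.median(smp(n,ring(p,.057)))*0+np.mean(np.clip(smp(n,ring(p,.056))-smp(n,ring(p,.064)),-5,30)) for n in C)
best=min((minimize(f,[x,y,.05],method="Nelder-Mead",options=dict(initial_simplex=np.array([x,y,.05])+np.vstack([np.zeros(3),np.diag([.01,.01,.006])]))) for x in np.arange(.54,.63,.015) for y in(-.02,0,.02)),key=lambda s:s.fun)
print("pan",best.x.round(4),best.fun)
O={"caddy":([.5162,-.3154,.295,0],.176,.212,.024),"tray":([.4924,.3173,.289,0],.25,.14,.024),"bal":([.5548,0,-.0164,0],.2,.15,.04)}
out=[]
for n in C:
    s=2;im=cv2.resize(img[n],None,fx=s,fy=s,interpolation=cv2.INTER_CUBIC)
    L=lambda P,c:cv2.polylines(im,[np.int32((proj(n,P)+.5)*s)],True,c,1)
    for p,a,b,z in O.values():
        B=np.array(box(p,a,b,z));L(B[[1,3,7,5]],(0,255,255))
    L(ring(best.x,.06),(0,0,255))
    for q in((.4981,-.3826),(.4632,-.2685),(.4805,-.3256)): L(ring((*q,.148),.017),(255,255,0))
    jp=np.array([.5162,-.3154])+.018*np.array([np.cos(.295),np.sin(.295)]);L(ring((*jp,.05),.0205),(255,0,255))
    out.append(im)
print("jar",jp)
cv2.imwrite("pics/ovt.png",out[0][320:600,160:860]);cv2.imwrite("pics/ovs.png",out[1][180:768,230:750])
E
python3 pan.py
```

```text
pan [ 5.744e-01 -4.000e-04  4.940e-02] -53.8900146484375
jar [ 0.53342244 -0.31016668]
```

View pics/ovt.png

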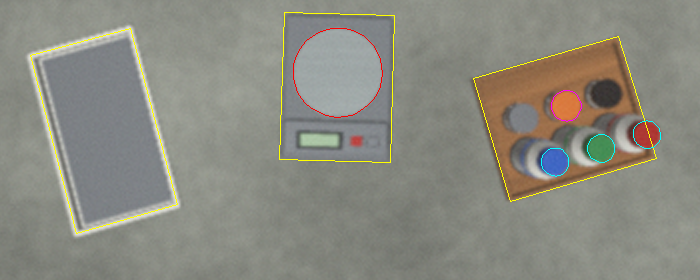

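View pics/ovs.png

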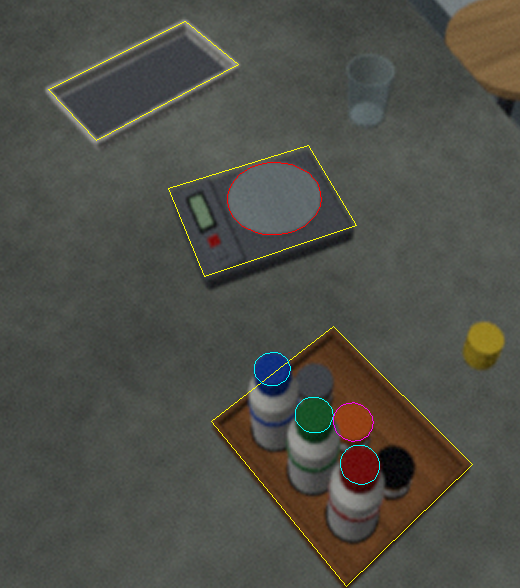

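The overlays fit all rims, the pan circle, the cap tops and the orange lid to about 1 px, and the pan measures z=0.049. Next I'll check IK for all the poses, then move the first bottle.

```bash
cat >> h.py <<'E'
from scipy.spatial.transform import Rotation as Ro
YAW=.295;SGN=1;c_,s_=np.cos(YAW),np.sin(YAW)
def att(sg): y=sg*np.array([c_,s_,0]);z=np.array([0,0,-1.]);return Ro.from_matrix(np.c_[np.cross(y,z),y,z]).as_rotvec()
R2=np.array([[c_,-s_],[s_,c_]])
CAD=np.array([.5162,-.3155]);TR=np.array([.4924,.3173]);PAN=np.array([.5744,-.0004])
BOT={"blue":CAD+R2@[-.037,.06],"green":CAD+R2@[-.037,0],"red":CAD+R2@[-.037,-.06]}
SLOT={"red":TR+R2@[-.075,0],"green":TR,"blue":TR+R2@[.075,0]}
JAR=CAD+R2@[.018,0];ZC=.116;HI=.285
def st(tag=""):
    s=readout.state();print(tag,"t",round(s["time_s"],1),"op",round(s["opening"],4),"gf",round(s["grasp_force"],1),"F",s["contact_force"].round(1),"p",s["position"].round(4));return s
def P(xy,z): return [float(xy[0]),float(xy[1]),float(z)]
def pick(xy,z,op,eff,hi=HI):
    jaws.command_gripper(op); robot.reach(P(xy,hi),att(SGN)); robot.movel(P(xy,z+.03),v=.25); robot.movel(P(xy,z),v=.08); st("down")
    jaws.command_gripper(0.0,eff); st("grip"); robot.movel(P(xy,z+.02),v=.1); robot.movel(P(xy,hi),v=.25); return st("up")
def place(xy,z,op,hi=HI):
    robot.reach(P(xy,hi),att(SGN)); robot.movel(P(xy,z+.03),v=.2); robot.movel(P(xy,z+.0005),v=.05); robot.wait(.15); st("set")
    jaws.command_gripper(op); robot.wait(.1); robot.movel(P(xy,z+.02),v=.1); robot.movel(P(xy,hi),v=.3); st("away")
E
python3 - <<'E'
from h import *
print(BOT,SLOT)
for sg in(1,-1):
    for n,q in [*BOT.items(),*SLOT.items(),("jar",JAR),("pan",PAN)]:
        for z in(HI,.11,.03 if n=="jar" else .07):
            j=solver.inverse_kinematics(P(q,z),att(sg));print(sg,n,z,None if j is None else np.round(j,2))
E
```

```text
{'blue': array([ 0.46335393, -0.26884925]), 'green': array([ 0.48079832, -0.32625737]), 'red': array([ 0.49824271, -0.3836655 ])} {'red': array([0.42063984, 0.29549451]), 'green': array([0.4924, 0.3173]), 'blue': array([0.56416016, 0.33910549])}
1 blue 0.285 [-0.12  0.34  0.71  1.82 -0.25  1.07  0.98]
1 blue 0.11 [ 0.02  0.59  0.55  1.96 -0.46  0.72  1.15]
1 blue 0.07 [ 0.07  0.65  0.48  1.97 -0.49  0.64  1.17]
1 green 0.285 [ 0.01  0.43  0.69  1.71 -0.3   1.11  1.09]
1 green 0.11 [ 0.15  0.64  0.51  1.84 -0.43  0.77  1.18]
1 green 0.07 [ 0.17  0.71  0.49  1.85 -0.49  0.7   1.23]
1 red 0.285 [-0.07  0.65  1.02  1.59 -0.58  1.23  1.36]
1 red 0.11 [ 0.23  0.71  0.52  1.71 -0.45  0.84  1.24]
1 red 0.07 [ 0.26  0.77  0.47  1.72 -0.47  0.77  1.25]
1 red 0.285 [-0.97  0.26  0.33  1.86 -0.09  1.04 -0.31]
1 red 0.11 [-0.91  0.51  0.26  2.   -0.21  0.66 -0.22]
1 red 0.07 [-0.88  0.58  0.23  2.01 -0.23  0.57 -0.2 ]
1 green 0.285 [-0.89  0.39  0.32  1.68 -0.14  1.09 -0.23]
1 green 0.11 [-0.84  0.61  0.25  1.82 -0.21  0.75 -0.18]
1 green 0.07 [-0.81  0.67  0.22  1.83 -0.22  0.67 -0.17]
1 blue 0.
[... 1161 characters left out ...]
36  0.62  2.42]
-1 green 0.285 [-0.41  0.4  -0.32  1.65  0.14  1.11  2.67]
-1 green 0.11 [-0.36  0.63 -0.39  1.79  0.32  0.79  2.53]
-1 green 0.07 [-0.37  0.69 -0.39  1.8   0.37  0.72  2.48]
-1 blue 0.285 [-0.39  0.53 -0.33  1.45  0.18  1.19  2.69]
-1 blue 0.11 [-0.35  0.73 -0.39  1.58  0.33  0.89  2.58]
-1 blue 0.07 [-0.35  0.79 -0.39  1.6   0.37  0.83  2.55]
-1 jar 0.285 [-0.24  0.66  1.09  1.62 -0.62  1.24 -1.87]
-1 jar 0.11 [-0.22  0.96  1.08  1.76 -0.97  1.07 -1.63]
-1 jar 0.03 [-0.22  1.12  1.08  1.78 -1.17  1.04 -1.51]
-1 pan 0.285 [-0.83  0.57  1.1   1.74 -0.55  1.18 -2.43]
-1 pan 0.11 [-0.79  0.9   1.09  1.88 -0.96  1.01 -2.12]
-1 pan 0.07 [-0.79  0.99  1.08  1.89 -1.07  1.   -2.05]
```

Run:
```python
from h import *
st("start"); pick(BOT["red"],ZC,.055,25)
place(SLOT["red"],ZC-.004,.055)
cv2.imwrite("pics/r1.png",np.hstack([snapshot("top")[150:290,80:430],snapshot("side")[90:230,100:330]]))
```

```text
start t 1.6 op 0.0882 gf 0.0 F [-0.  -0.4 -0.1] p [0.1863 0.6227 0.2387]
down t 7.2 op 0.0548 gf 0.0 F [ 0.  -0.2  0.3] p [ 0.498  -0.3837  0.1157]
grip t 7.6 op 0.0334 gf 25.0 F [ 0.2 -0.3  2.3] p [ 0.4985 -0.3838  0.1163]
up t 8.7 op 0.0331 gf 25.0 F [-0.5  0.  -2.6] p [ 0.4978 -0.3827  0.2834]
set t 12.9 op 0.0333 gf 25.0 F [-0.2  0.5 -2.5] p [0.4207 0.2955 0.1123]
away t 14.5 op 0.055 gf 0.0 F [ 0.5 -0.1 -0.3] p [0.42   0.2956 0.2844]
```

View pics/r1.png

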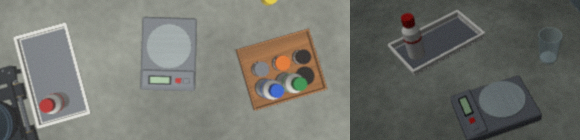

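The picture shows the red bottle upright in the tray at about (48,105) in the crop, with blue and green untouched. I'll add a touch-down step and do the other two.

```bash
python3 - <<'E'
s=open("h.py").read()
s=s.replace("robot.movel(P(xy,z+.0005),v=.05); robot.wait(.15); st(\"set\")","robot.movel(P(xy,z+.001),v=.05); touch(xy,z+.001); st(\"set\")")
s=s.replace("def place(","""def touch(xy,z,maxd=.005):
    robot.wait(.15);b=readout.state()["contact_force"][2];d=0
    while d<maxd:
        d+=.0007;robot.movel(P(xy,z-d),v=.02);robot.wait(.05)
        if readout.state()["contact_force"][2]>b+1.3:break
    print("touch after",round(d*1000,1),"mm")
def place(""")
open("h.py","w").write(s)
E
python3 - <<'E'
from h import *
for b in("blue","green"):
    s=pick(BOT[b],ZC,.055,25)
    if s["opening"]<.03: break
    place(SLOT[b],ZC-.004,.055)
img={n:snapshot(n) for n in C}
o={n:blob(img[n],"orange",proj(n,P(JAR,.045))[0]) for n in C}
print(o); p,e=cap_fit({n:v[0] for n,v in o.items()},.0205,.029,.042,[*JAR,.008]);print("jar",p.round(4),e,"prior",JAR)
cv2.imwrite("pics/r2.png",np.hstack([img["top"][150:290,80:430],cv2.resize(img["side"][90:370,100:380],None,fx=.5,fy=.5)]))
cv2.imwrite("pics/r2.png",np.vstack([img["top"][150:290,80:430],img["side"][90:370,50:400]]))
E
```

```text
down t 18.1 op 0.0552 gf 0.0 F [0.3 0.  0.4] p [ 0.4631 -0.2689  0.1157]
grip t 18.5 op 0.0328 gf 25.0 F [1.4 0.1 1.1] p [ 0.4636 -0.269   0.1162]
up t 19.6 op 0.0331 gf 25.0 F [ 0.9  0.9 -3.3] p [ 0.4628 -0.268   0.2836]
touch after 1.4 mm
set t 24.2 op 0.0331 gf 25.0 F [-1.8  0.6  5.5] p [0.5645 0.3392 0.1123]
away t 25.8 op 0.0552 gf 0.0 F [-0.1  0.2 -1.2] p [0.5637 0.3392 0.2846]
down t 29.6 op 0.0551 gf 0.0 F [ 0.2  0.5 -1.1] p [ 0.4806 -0.3263  0.1157]
grip t 30.1 op 0.0332 gf 25.0 F [-0.1  0.7  0.9] p [ 0.4811 -0.3264  0.1163]
up t 31.2 op 0.0329 gf 25.0 F [-0.5 -0.2 -3.1] p [ 0.4803 -0.3254  0.2835]
touch after 1.4 mm
set t 35.9 op 0.0335 gf 25.0 F [-1.  -0.8  6.3] p [0.4927 0.3174 0.1122]
away t 37.5 op 0.0551 gf 0.0 F [-0.3 -1.2 -0.4] p [0.4918 0.3174 0.2845]
{'top': (array([362.66836735, 212.48979592]), array([355, 205,  16,  16, 196], dtype=int32)), 'side': (array([293.37536092, 310.89557267]), array([ 233,  275,  106,   80, 2078], dtype=int32))}
jar [ 0.5351 -0.3201 -0.0203] 0.5118533564593122 prior [ 0.53342244 -0.31026668]
```

View pics/r2.png

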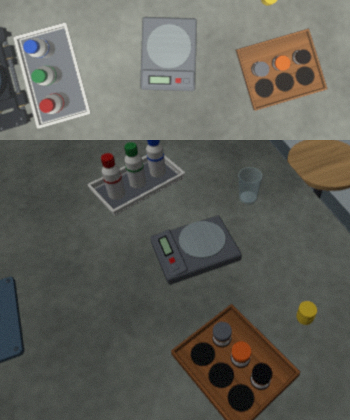

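All three bottles stand upright in the tray, and the caddy now shows three dark discs plus the grey, orange and black jars. The side orange blob merged with the wood, so I'll tighten the threshold, re-measure the jar and also measure the discs.

```bash
cat > j.py <<'E'
from h import *
img={n:snapshot(n) for n in C}
def seg(n,f,ctr,rad=16):
    h=cv2.cvtColor(img[n],cv2.COLOR_BGR2HSV).astype(int);m=np.uint8(f(h))
    k,_,s,ce=cv2.connectedComponentsWithStats(m,connectivity=4);
    return max(((s[i],ce[i]) for i in range(1,k) if np.hypot(*(ce[i]-ctr))<rad),key=lambda v:v[0][4])
o={}
for n in C:
    q=proj(n,P(JAR,.045))[0];h=cv2.cvtColor(img[n],cv2.COLOR_BGR2HSV);v=h[int(q[1]),int(q[0])].astype(int)
    s,o[n]=seg(n,lambda h:(abs(h[...,0]-v[0])<7)&(h[...,1]>v[1]-45)&(h[...,2]>v[2]*.72),q);print(n,v,s,o[n])
print("jar",cap_fit(o,.0205,.029,.042,[*JAR,.008]),JAR)
print("jar z8",[ (n,cen(hull(n,cyl(P(JAR,.008),.0205,.029,.042)))) for n in C])
for b,xy in BOT.items():
    o={}
    for n in C:
        s,o[n]=seg(n,lambda h:h[...,2]<50,proj(n,P(xy,.008))[0])
    print(b,xy,cap_fit(o,.027,-.0005,.0005,[*xy,.008]),s)
E
python3 j.py
```

```text
top [ 12 182 221] [356 205  16  17 211] [363.30331754 212.59241706]
side [ 10 211 151] [281 290  21  20 310] [290.85806452 300.04193548]
jar (array([ 0.53274996, -0.31046524,  0.01777853]), np.float64(0.1048149885993439)) [ 0.53342244 -0.31026668]
jar z8 [('top', array([362.18617807, 212.47415578])), ('side', array([290.92710623, 301.75673196]))]Traceback (most recent call last):
  File "j.py", line 16, in <module>
    s,o[n]=seg(n,lambda h:h[...,2]<50,proj(n,P(xy,.008))[0])
           ~~~^^^^^^^^^^^^^^^^^^^^^^^^^^^^^^^^^^^^^^^^^^^^^^
  File "j.py", line 6, in seg
    return max(((s[i],ce[i]) for i in range(1,k) if np.hypot(*(ce[i]-ctr))<rad),key=lambda v:v[0][4])
ValueError: max() iterable argument is empty
```

```bash
sed -i 's/h\[...,2\]<50/h[...,2]<(75 if n=="top" else 45)/' j.py; python3 j.py | tail -3
python3 - <<'E'
from h import *
s=pick(JAR,.024,.066,15,.2)
if s["opening"]>.035: place(PAN,.066,.07,.2)
robot.reach(P(SLOT["green"],HI),att(SGN))
img={n:snapshot(n) for n in C}
cv2.imwrite("pics/r3.png",np.vstack([cv2.resize(img["top"][150:270,200:430],(460,240)),cv2.resize(img["side"][150:370,180:360],None,fx=1.6,fy=1.6,dst=None) if 0 else cv2.copyMakeBorder(img["side"][150:370,180:360],0,0,0,280,0)]))
st()
E
```

```text
blue [ 0.46335393 -0.26884925] (array([ 0.46348653, -0.26854311,  0.00906455]), np.float64(0.057987096324836784)) [241 293  24  23 442]
green [ 0.48079832 -0.32625737] (array([ 0.48108886, -0.32555514,  0.00813672]), np.float64(0.11617088584921476)) [259 313  25  25 494]
red [ 0.49824271 -0.3836655 ] (array([ 0.49858446, -0.38297198,  0.00894839]), np.float64(0.08839579897289696)) [278 334  26  28 553]
down t 41.7 op 0.0663 gf 0.0 F [ 0.2 -0.1  0.6] p [ 0.5332 -0.3103  0.0237]
grip t 42.2 op 0.04 gf 15.0 F [-0.3  0.4  2.6] p [ 0.5336 -0.3103  0.0242]
up t 43.3 op 0.0398 gf 15.0 F [-0.1  0.  -1.4] p [ 0.5329 -0.3094  0.1986]
touch after 1.4 mm
set t 46.6 op 0.0401 gf 15.0 F [-1.8  1.2  5.3] p [ 5.744e-01 -4.000e-04  6.620e-02]
away t 48.2 op 0.0696 gf 0.0 F [ 0.8 -0.7  0.7] p [ 0.5744 -0.      0.2003]
 t 49.6 op 0.07 gf 0.0 F [ 0.6 -0.6  0.1] p [0.4931 0.3154 0.2848]
```

View pics/r3.png

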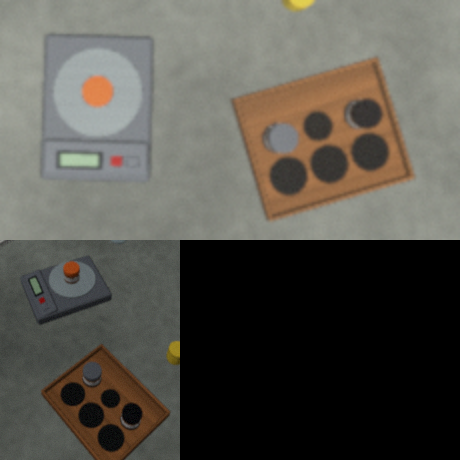

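The jar is upright in the centre of the pan, the spare jars haven't moved, and the discs match the stored places within 0.7 mm at z≈8–9 mm. Next I'll return the bottles, checking the caps in the tray first.

Run:
```python
from h import *
robot.reach(P([.5,-.05],HI),att(SGN))
img={n:snapshot(n) for n in C}
ok=True
for b,xy in SLOT.items():
    o={n:blob(img[n],b,proj(n,P(xy,.13))[0]) for n in C}
    p,e=cap_fit({n:v[0] for n,v in o.items() if v},.017,.112,.140,[*xy,.004]);d=p[:2]-xy;print(b,(d*1000).round(1),p[2].round(4),e)
    ok&=np.hypot(*d)<.004
for b in("blue","green","red") if ok else ():
    s=pick(SLOT[b],ZC-.004,.055,25)
    if s["opening"]<.03: break
    place(BOT[b],ZC,.055)
```

```text
red [-1.2  0.9] 0.0111 0.5657501628088539
green [-0.4  1.9] 0.0089 0.19392249413496643
blue [0.2 3.1] 0.005 6.793829783191541e-07
down t 54.2 op 0.0549 gf 0.0 F [-0.1  0.1  0.4] p [0.564  0.339  0.1117]
grip t 54.7 op 0.0333 gf 25.0 F [-0.2  0.8  1.5] p [0.5645 0.3392 0.1124]
up t 55.8 op 0.0331 gf 25.0 F [-0.7  0.4 -2.5] p [0.5632 0.3391 0.2833]
touch after 1.4 mm
set t 60.3 op 0.0331 gf 25.0 F [-1.1  1.4  4.7] p [ 0.4636 -0.2692  0.1163]
away t 61.9 op 0.0551 gf 0.0 F [-0.8  1.  -0.2] p [ 0.4632 -0.2683  0.2844]
down t 65.5 op 0.0547 gf 0.0 F [0.  0.8 0.3] p [0.4923 0.3171 0.1117]
grip t 66.0 op 0.0331 gf 25.0 F [0.5 0.4 1.7] p [0.4927 0.3174 0.1123]
up t 67.1 op 0.0327 gf 25.0 F [-0.3  0.5 -2. ] p [0.4914 0.3172 0.2835]
touch after 1.4 mm
set t 71.7 op 0.0329 gf 25.0 F [-0.7  1.3  4.9] p [ 0.481  -0.3267  0.1163]
away t 73.3 op 0.0552 gf 0.0 F [-0.7  0.3 -0.2] p [ 0.4807 -0.3258  0.2847]
down t 77.0 op 0.0549 gf 0.0 F [-0.2  0.   0.2] p [0.4206 0.2952 0.1117]
grip t 77.5 op 0.0332 gf 25.0 F [1.1 0.1 1.8] p [0.4209 0.2956 0.1122]
up t 78.6 op 0.033 gf 25.0 F [-0.3 -0.4 -2.2] p [0.4196 0.2953 0.2836]
touch after 1.4 mm
set t 83.3 op 0.0333 gf 25.0 F [-1.2  2.1  5. ] p [ 0.4985 -0.384   0.1163]
away t 84.9 op 0.0548 gf 0.0 F [ 0.7  1.2 -0.6] p [ 0.4982 -0.3832  0.2847]
```

Run:
```python
from h import *
robot.reach(P(SLOT["green"],HI),att(SGN))
img={n:snapshot(n) for n in C}
print({"red":"prev .4981 -.3826","blue":".4632 -.2685","green":".4805 -.3256"})
for b,xy in BOT.items():
    o={n:blob(img[n],b,proj(n,P(xy,.13))[0]) for n in C}
    p,e=cap_fit({n:v[0] for n,v in o.items()},.017,.112,.140,[*xy,.008]);print(b,p.round(4),round(e,2))
cv2.imwrite("pics/r4.png",np.hstack([cv2.resize(img["top"][160:270,205:420],None,fx=2,fy=2),cv2.copyMakeBorder(img["side"][155:375,180:360],0,0,0,0,0)]))
st()
```

```text
{'red': 'prev .4981 -.3826', 'blue': '.4632 -.2685', 'green': '.4805 -.3256'}
blue [ 0.4629 -0.2686  0.0122] 0.01
green [ 0.4799 -0.3259  0.0133] 0.06
red [ 0.4979 -0.383   0.0136] 0.01
 t 87.5 op 0.0551 gf 0.0 F [-0.2 -0.5  0.5] p [0.4929 0.3164 0.2851]
```

View pics/r4.png

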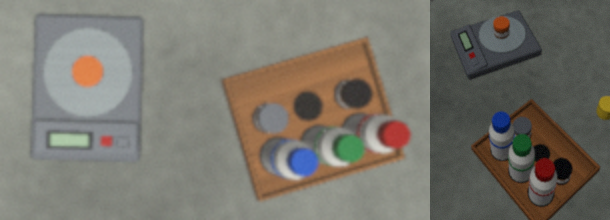

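The three bottles stand upright in their original places, each within 1 mm of where it started. The jar is centred on the pan at (88,71) in the crop, and the spare jars have not moved. Handing in.

```bash
python3 -c "
from station import *
print(finish_job())"
```

```text
the job is handed in; nothing more can be done
None
```

The job is handed in at about 88 s of the 141 s allowed: the orange-lidded jar stands in the middle of the balance pan, all three bottles are back upright within 1 mm of where they started, and the spare jars and beaker were not touched.

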